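# Close up the bench furnace: air valve shut, cover swung over

### The arm

A 6-joint arm with a two-finger parallel gripper is mounted at the origin on the work surface. World frame = base frame: x ahead of the robot, y to its left, z up, the work surface at z = 0. Lengths are in m, angles in rad, forces in N, time in s.
With the tool pointing down it reaches from about 0.425 to 0.95 m from the base axis. Payload 3.5 kg.
Tool frame: the origin (TCP) lies midway between the tips of the shut fingers; the grasp point (between the pads) lies 19 mm behind it; y points along the fingers, x is the direction in which the jaws open and shut, and the axes are right-handed (so a half turn about y gives the same grasp; the last joint's range is limited). The gripper opens to 85 mm and grips with 20 to 120 N. Pads are 22 mm wide; open, the fingers measure 114 mm over their backs; the gripper's body (76 mm by 85 mm) begins 54 mm behind the grasp point. The pads swing forward as they close: fully open they stand 13 mm farther back than shut.
Start: joints at [-1.42, 0.286, 1.577, -0, 1.279, -0.15], TCP at [0.2, -0.645, 0.231] pointing down, gripper open.
Joint ranges: [-2.77, 2.77], [-0.9, 2.22], [0.21, 2.48], [-1.53, 4.67], [0.24, 2.81], [-2.84, 2.84]. Speed limits (rad/s): [2.79, 2.79, 3.14, 3.14, 3.14, 3.14].

### API

Orientations are given as a unit quaternion [x, y, z, w].
In Python, from plant import ctrl, viewer gives the robot as it stands.
- The arm moves only by the tool step_arm, never from a script. Its argument "rows" is a list of rows, each a list of 3 entries, a list of its own where there are three numbers: the turn, a rotation vector about the tool's x, y, z in degrees, then the shift along the tool's x, y, z in mm, then the closure, from 0 (fully open) to 1 (shut). A call has 1 to 10 rows; each row is the pose to reach, as a shift and turn from the pose commanded when the call began, along the tool's axes at that moment; what a row does not reach only later rows make up. A row lasts 1/12 s, in which the tool goes at most 41.7 mm and 7.16 degrees, less where a joint would pass 70% of its speed; a pose out of reach is approached as far as the arm can. A call with a gripper value outside its range is refused whole. The fingers move at their own pace and stop on an object; "newtons" is the grip in N (left out, the last holds). Time passes only in rows, so rows that repeat a pose let the fingers close. It gives the time, the measured TCP pose, the force and the opening at its end, in the units of the state.
- ctrl.get_state(): the state, without advancing time (a new reading comes with each control period).
- viewer.read_camera(name): name is "side" or "top"; returns (picture, depth): 420x560x3 uint8, red, green, blue; 420x560 float32, m along the optical axis (not along the pixel's ray), 0 where there is no reading.
- viewer.calibration(name): a dict with "K" (3x3 intrinsics, pixels), "D" ([k1, k2, p1, p2, k3] as OpenCV has them; the pictures are not rectified), "R" (3x3) and "t" (3): a world point X has camera coordinates R X + t. Camera axes: x right, y down, z forward; pixel columns grow to the right and rows downward; lengths in m; the calibration is good to about 2 mm. A picture is of the moment at which its call begins. calibration takes no time and is no camera call.
- ctrl.sign_off(): hands the job in, once; it reports no verdict.
The state is a dict: "time": time; "qpos": joint angles; "dq": joint speeds; "joint_efforts": joint torques, N m; "eef_pos": TCP position; "tcp_rot": TCP orientation; "contact_force": force on the tool from outside, world axes, zero at the start; "wrist_torque": the same for the moment, N m; "opening": opening from 0.0 (shut) to 1.0 (fully open).
Only numpy, scipy, OpenCV 4.12 (cv2) and the standard library are available. Lean on these libraries where they do the work, as an engineer would, in place of code of your own. Each camera call takes 0.05 s, during which the arm holds its last target.

### The job

Close up the cold bench furnace. First push the air valve's flat lever round, away from the round stud, until it points straight at the square block (shut); then push on the handle of the furnace's swing-away cover until the round cover sits centred over the furnace mouth. A fingertip push is enough for both: do not lift the cover up its post, pick nothing up, and leave the other things on the bench where they are.

Things in the scene. Friction and masses are not known exactly. Their poses are not given: they have to be found in the camera images.
- valve_lever (a joint): angle (rad) of the air valve's lever about its vertical axis, growing counter-clockwise seen from above: 0 = pointing at the round stud (open), 1.5 = pointing straight at the square block (shut); it can be turned from -0.5 to 2.2, has no catch at 1.5, and stays where it is left (friction, about 2 N of push at 85 mm from the axis)
- lever_axis (a point): point on the valve lever's turning axis at the lever's mid-thickness, 130 mm above the table. The valve is a grey pedestal on a 90 mm round foot; its body is 80 mm across up to 90 mm height, and two flat steel brackets at 77 to 83 mm height carry the stud and the block; between the brackets and the lever there is only air outside a 19 mm radius
- lever_tip (a point): tip of the valve lever, 108 mm from its axis, at mid-thickness. The lever is one flat steel bar 14 mm wide and 10 mm thick, straight from the axis to this tip
- shut_block (a point): the square-edged steel block, 28 mm wide, 16 mm deep, upright from 77 to 137 mm height, 129 mm from the valve's axis; this point is its centre line at the lever's height. It marks shut
- open_stud (a point): the upright round steel stud, 14 mm across, up to 137 mm height, 129 mm from the valve's axis; this point is its centre line at the lever's height. It marks open
- cover (a joint): angle (rad) of the furnace cover about its vertical post: 0 = centred over the mouth, growing as it swings open, clockwise seen from above; so it is closed counter-clockwise. It can turn from -0.6 to 1.7, has no catch at 0, and stays where it is left (friction, about 1.2 N of push at 180 mm from the post)
- cover_lift (a joint): how far (m) the cover has been lifted up its post; 0 = fully down, where its own weight keeps it
- cover_pivot (a point): point on the cover post's axis at the height of the cover's arm, 206 mm above the table; the post is 18 mm thick, with a collar 32 mm across at its top (to 220 mm), and stands 95 mm from the furnace's axis
- cover_center (a point): centre of the round cover, 95 mm from the post's axis. The cover is a pale disc with a dark band, 113 mm across, from 176 to 198 mm height
- handle_end (a point): centre of the 20 mm black ball that ends the cover's arm, 207 mm from the post's axis, 206 mm above the table. The arm is a straight round steel bar 12 mm thick from the post across the top of the cover to this ball; from 152 to 197 mm from the post it is bare, with free air under it, and is the handle
- mouth (a point): centre of the furnace's round mouth, in the plane of its top, 170 mm above the table. The furnace is an orange perforated cylinder 160 mm across with a pale lining; the mouth is 84 mm across and 100 mm deep
- crucible: dark open crucible, 60 mm wide and 65 mm high, standing inside the furnace on its inner floor; origin under its centre; not part of the job, leave it alone
- flux_jar: small amber jar with steel lid, 54 mm across, 70 mm high; origin under its centre; not part of the job, leave it alone
- ingot: aluminium ingot 85 x 34 x 20 mm lying flat; origin under its centre; not part of the job, leave it alone
- brush: hand brush lying on the table; origin under its middle; not part of the job, leave it alone
- sample_cup: white ceramic cup, 60 mm across, 60 mm high; origin under its centre; not part of the job, leave it alone
- can: steel can with paper label, 52 mm across, 75 mm high; origin under its centre; not part of the job, leave it alone
- goggles: clear safety goggles, 130 mm wide, 46 mm high, with side arms; origin under the lenses; not part of the job, leave it alone
Things that resemble listed ones, but are neither listed nor needed, are in the scene too. Leave any blue or purple look-alike of the part that bears valve_lever alone.

How it is judged:
By the outcome, as a careful person would: the job done as asked, in the order asked, and still so for the second after the job is handed in, with the robot touching nothing.
It also fails if it takes over 54 s, if anything falls off the work surface, if the arm or the gripper's body presses on something with over 40 N, if the wrist force passes 120 N, or if a joint passes its speed limit or range.

## Working session

There is one attempt and no reset: what is moved stays moved. The work goes in short steps, Python scripts to look and compute and a tool call to move; the robot and the scene stay as the last step left them, time stands still between calls to the robot, and variables do not carry over. Pictures are saved under pics/ and viewed, and the job is handed in when it is done.

Besides the shell and the picture viewer there is one more tool, called after "Emit:" as name(argument=value, ...) on one line, values as JSON. step_arm: Moves the arm, as the interface text tells. Its arguments: {"type":"object","properties":{"rows":{"type":"array"},"newtons":{"type":"number"}},"required":["rows"]}

```bash
mkdir -p pics; ls; python3 - <<'E'
from plant import ctrl, viewer
import cv2,numpy as np
for n in("side","top"):
    p,d=viewer.read_camera(n); c=viewer.calibration(n)
    cv2.imwrite(f"pics/{n}0.png",p[:,:,::-1]); np.savez(f"{n}0.npz",p=p,d=d,**c)
    print(n,c)
print(ctrl.get_state())
E
```

```text
pics
side {'K': array([[519.82277773,   0.        , 266.60545769],
       [  0.        , 519.82277773, 207.80291249],
       [  0.        ,   0.        ,   1.        ]]), 'D': array([-0.18498238,  0.        ,  0.        ,  0.        ,  0.        ]), 'R': array([[-0.8932092 , -0.44957687, -0.00761389],
       [-0.26493066,  0.53988915, -0.79895647],
       [ 0.36330301, -0.71161811, -0.60134065]]), 't': array([0.39331234, 0.25213618, 1.18213858])}
top {'K': array([[531.52697915,   0.        , 278.58784475],
       [  0.        , 531.52697915, 207.75348973],
       [  0.        ,   0.        ,   1.        ]]), 'D': array([-0.05484713,  0.        ,  0.        ,  0.        ,  0.        ]), 'R': array([[-2.26966598e-02, -9.99742249e-01, -5.46062328e-04],
       [-9.78831120e-01,  2.23330483e-02, -2.03447470e-01],
       [ 2.03407226e-01, -4.08307521e-03, -9.79085711e-01]]), 't': array([-0.00320939,  0.44264275,  1.43699144])}
{'time': 0.1, 'qpos': array([-1.42001559e+00,  2.87129317e-01,  1.57804985e+00,  2.66560603e-05,
        1.27861805e+00, -1.50012445e-01]), 'dq': array([-8.32989321e-05,  9.93320747e-04, -3.75549166e-03, -9.22216531e-04,
       -7.37581868e-04, -8.34293317e-04]), 'joint_efforts': array([ 9.26546927e-04, -4.07294655e+01, -2.93697488e+01, -1.46601615e-04,
        3.42004590e-03,  3.32817997e-06]), 'eef_pos': array([ 0.19992199, -0.64408025,  0.23004026]), 'tcp_rot': array([-0.56871172,  0.41998765, -0.4188977 ,  0.56982635]), 'contact_force': array([ 0.0951784 ,  1.22474857, -0.27695896]), 'wrist_torque': array([0.03208185, 0.02358471, 0.04765785]), 'opening': 0.9990246935743692}
```

View pics/side0.png

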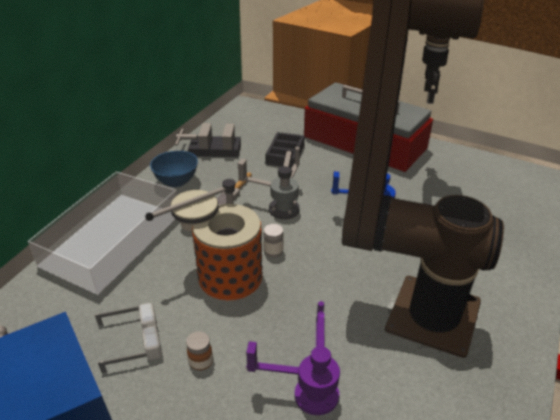

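View pics/top0.png

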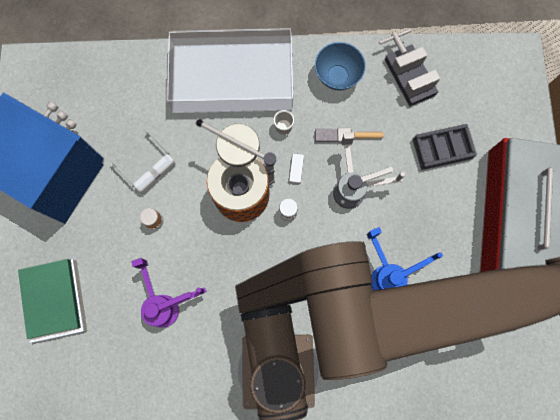

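The top view shows the grey valve at about (352,190), the furnace at (238,185), the post at (270,160) and the handle ball at (200,122). Next I zoom in.

```bash
python3 - <<'E'
import cv2
t=cv2.imread("pics/top0.png"); s=cv2.imread("pics/side0.png")
cv2.imwrite("pics/tv.png",cv2.resize(t[125:225,310:430],None,fx=6,fy=6,interpolation=cv2.INTER_CUBIC))
cv2.imwrite("pics/tf.png",cv2.resize(t[105:230,180:300],None,fx=4.8,fy=4.8,interpolation=cv2.INTER_CUBIC))
cv2.imwrite("pics/sv.png",cv2.resize(s[130:260,130:330],None,fx=4,fy=4,interpolation=cv2.INTER_CUBIC))
E
```

```text
(no output)
```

View pics/tv.png

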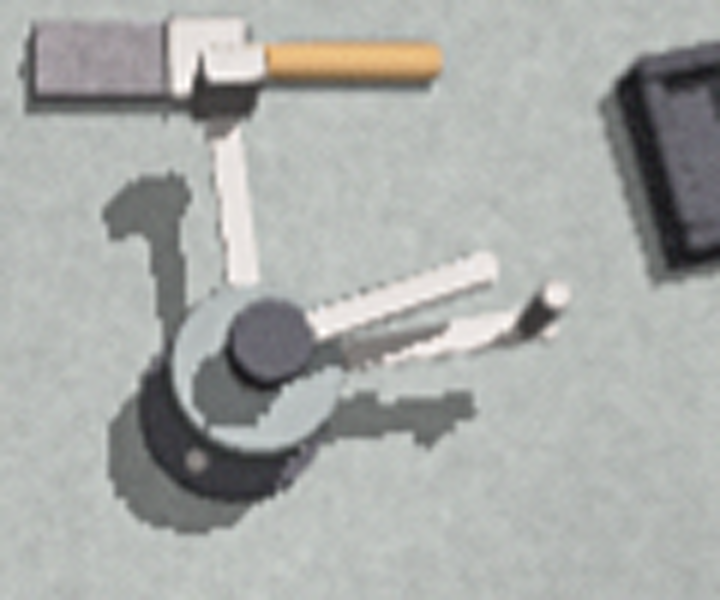

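View pics/tf.png

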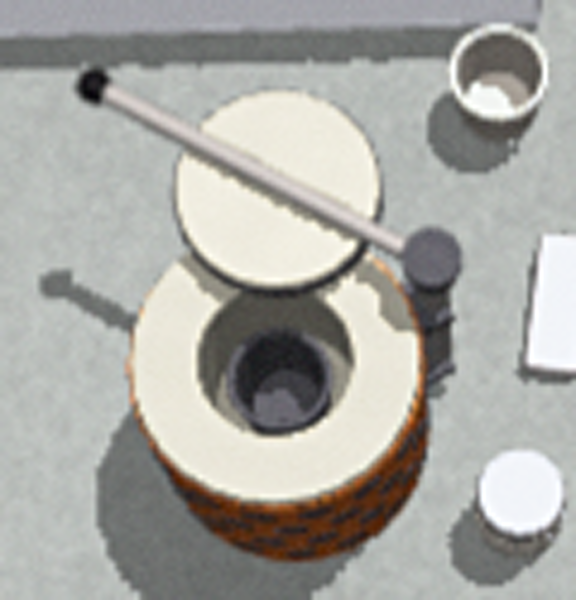

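View pics/sv.png

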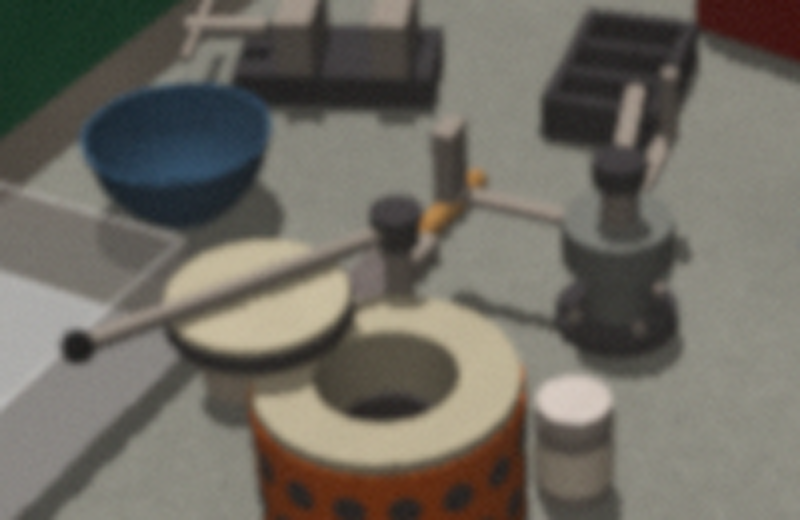

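```bash
cat > h.py <<'E'
import numpy as np,cv2
C={n:dict(np.load(n+"0.npz")) for n in("side","top")}
def ray(n,uv):
    c=C[n]; q=cv2.undistortPoints(np.array([[uv]],float),c['K'],c['D'])[0,0]
    o=-c['R'].T@c['t']; return o,c['R'].T@np.array([q[0],q[1],1.])
def plane(n,uv,z):
    o,d=ray(n,uv); return o+d*(z-o[2])/d[2]
def tri(a,b):
    o1,d1=ray("top",a);o2,d2=ray("side",b)
    s=np.linalg.lstsq(np.c_[d1,-d2],o2-o1,rcond=None)[0]
    p,q=o1+s[0]*d1,o2+s[1]*d2
    return (p+q)/2,np.linalg.norm(p-q)
E
python3 - <<'E'
from h import *
np.set_printoptions(precision=4,suppress=True)
tv=lambda x,y:(x/6+310-.42,y/6+125-.42); tf=lambda x,y:(x/4.8+180-.4,y/4.8+105-.4); sv=lambda x,y:(x/4+130-.38,y/4+130-.38)
for n,a,b in [("cap",tv(273,335),sv(620,160)),("levtip",tv(493,266),sv(633,86)),("stud",tv(557,292),sv(669,70)),("block",tv(235,63),sv(450,124)),
 ("collar",tf(433,256),sv(396,212)),("ball",tf(94,85),sv(77,346)),("mouth",tf(276,362),sv(388,375)),("disc",tf(278,187),sv(258,298))]:
    print(n,*tri(a,b))
ax=lambda z:plane("top",tv(273,335),z)
print("cap planes",ax(.13),ax(.15)); 
print("stud",plane("top",tv(557,292),.137),"block",plane("top",tv(235,63),.137),"tip",plane("top",tv(493,266),.135))
print("collar",plane("top",tf(433,256),.22),"ball",plane("top",tf(94,85),.206),"mouth",plane("top",tf(276,362),.17),"disc",plane("top",tf(278,187),.198))
# depth at points
for n,uv in [("cap",tv(273,335)),("levmid",tv(420,294)),("tip",tv(480,270)),("collar",tf(433,256))]:
    c=C["top"];u,v=map(round,uv);o,d=ray("top",(u,v)); z=c['d'][v,u];print(n,o+d*z)
E
```

```text
cap [ 0.4925 -0.2167  0.1377] 9.484057149523101e-05
levtip [ 0.5256 -0.3162  0.1344] 0.005622200764109555
stud [ 0.5106 -0.3435  0.1379] 0.002615438445253333
block [ 0.6197 -0.2061  0.138 ] 0.0017563168503014377
collar [0.5357 0.0069 0.2176] 0.0018272701921909964
ball [0.6394 0.1871 0.2061] 0.002378797490958518
mouth [0.4935 0.0931 0.1696] 0.002675658044351672
disc [0.5834 0.0894 0.1931] 0.001085786753183845
cap planes [ 0.4945 -0.2179  0.13  ] [ 0.4893 -0.2148  0.15  ]
stud [ 0.5096 -0.344   0.137 ] block [ 0.6191 -0.2065  0.137 ] tip [ 0.5227 -0.3168  0.135 ]
collar [0.5341 0.0065 0.22  ] ball [0.6383 0.1866 0.206 ] mouth [0.4921 0.0926 0.17  ] disc [0.5812 0.0888 0.198 ]
cap [ 0.4927 -0.216   0.1411]
levmid [ 0.5099 -0.2849  0.133 ]
tip [ 0.5179 -0.3104  0.1416]
collar [0.5312 0.006  0.2286]
```

```bash
python3 - <<'E'
from plant import ctrl
from scipy.spatial.transform import Rotation as R
import numpy as np
np.set_printoptions(precision=4,suppress=True)
s=ctrl.get_state();print(R.from_quat(s['tcp_rot']).as_matrix(),"cols=tool x,y,z")
from scipy.optimize import least_squares
a=np.array
st,bl=a([.5101,-.3437]),a([.6194,-.2063]); 
f=lambda p:[np.hypot(*(st-p))-.129,np.hypot(*(bl-p))-.129]
p=least_squares(f,[.49,-.217]).x
ang=lambda v:np.degrees(np.arctan2(v[1],v[0]))
print(p,ang(st-p),ang(bl-p),ang(a([.524,-.3165])-p))
E
```

```text
[[ 0.2963 -0.0003  0.9551]
 [-0.9551  0.0022  0.2963]
 [-0.0022 -1.      0.0004]] cols=tool x,y,z
[ 0.4908 -0.2162] -81.38521174347747 4.3815825518731115 -71.68086603826734
```

```bash
cat > mv.py <<'E'
from plant import ctrl
import numpy as np
from scipy.spatial.transform import Rotation as R
def rows(targets):
    "targets: (x,y,z,yaw_deg of tool z), tool down"
    s=ctrl.get_state(); R0=R.from_quat(s['tcp_rot']); p0=s['eef_pos']
    for x,y,z,w in targets:
        c,q=np.cos(np.radians(w)),np.sin(np.radians(w))
        R1=R.from_matrix(np.c_[[q,-c,0],[0,0,-1],[c,q,0]])
        rv=(R0.inv()*R1).as_rotvec(degrees=True); sh=R0.inv().apply(np.array([x,y,z])-p0)*1000
        print(np.round(rv,1).tolist(),np.round(sh,1).tolist())
def st():
    s=ctrl.get_state();print(round(s['time'],2),s['eef_pos'].round(4),s['contact_force'].round(2),round(s['opening'],3),
      R.from_quat(s['tcp_rot']).as_matrix()[:,2].round(4))
E
python3 - <<'E'
from mv import *
rows([(.25,-.42,.231,17.2),(.4845,-.30,.231,4.4)])
from h import *
for uv in[(485,140),(485,265),(500,140)]: print(plane("top",uv,.1))
E
```

```text
[-0.0, 0.0, -0.1] [-199.2, -0.5, 114.2]
[-0.0, 12.8, -0.1] [-244.3, -0.3, 373.7]
[ 0.61059915 -0.59182605  0.1       ]
[ 0.26384203 -0.55609464  0.1       ]
[ 0.60988429 -0.63439355  0.1       ]
```

Emit:
step_arm(rows=[[[0,0,0],[-35,0,20],1],[[0,0,0],[-70,0,40],1],[[0,0,0],[-105,0,60],1],[[0,0,0],[-140,0,80],1],[[0,0,0],[-170,0,98],1],[[0,0,0],[-199,0,114],1],[[0,0,0],[-199,0,114],1],[[0,0,0],[-199,0,114],1]], newtons=40)

```text
time: 0.77
eef_pos: [0.2503, -0.4194, 0.231]
tcp_rot: [0.57, -0.419, 0.419, -0.57]
contact_force: [-0.3, -0.7, -0.9]
opening: 0.002
```

Emit:
step_arm(rows=[[[0,2,0],[-7,0,38],1],[[0,4,0],[-13,0,76],1],[[0,6,0],[-20,0,114],1],[[0,8,0],[-26,0,150],1],[[0,10,0],[-32,0,186],1],[[0,12,0],[-38,0,222],1],[[0,13,0],[-45,0,259],1],[[0,13,0],[-45,0,259],1],[[0,13,0],[-45,0,259],1]])

```text
time: 1.52
eef_pos: [0.4854, -0.3013, 0.2308]
tcp_rot: [0.519, -0.481, 0.48, -0.519]
contact_force: [-0.5, 0.6, 1.0]
opening: -0.001
```

```bash
python3 - <<'E'
from plant import viewer
from mv import *
import cv2
st(); rows([(.4845,-.30,.231,4.4),(.4845,-.30,.115,4.4)])
for n in("side","top"):
    p,d=viewer.read_camera(n); cv2.imwrite(f"pics/{n}1.png",p[:,:,::-1])
    p=p[:,:,::-1]
    c=p[90:240,130:330] if n=="side" else p[100:250,280:480]
    cv2.imwrite(f"pics/{n}1c.png",cv2.resize(c,None,fx=4,fy=4,interpolation=cv2.INTER_CUBIC))
E
```

```text
1.52 [ 0.4854 -0.3013  0.2308] [-0.55  0.61  1.02] -0.001 [ 9.971e-01  7.640e-02 -8.000e-04]
[0.0, -0.0, -0.0] [-1.4, -0.2, -0.8]
[0.0, -0.0, -0.0] [-1.3, 115.8, -0.7]
```

View pics/side1c.png

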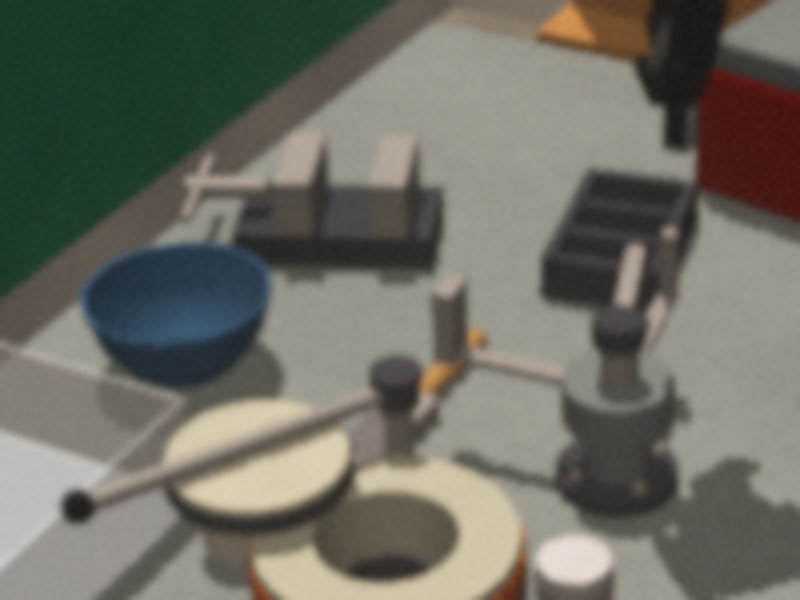

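View pics/top1c.png

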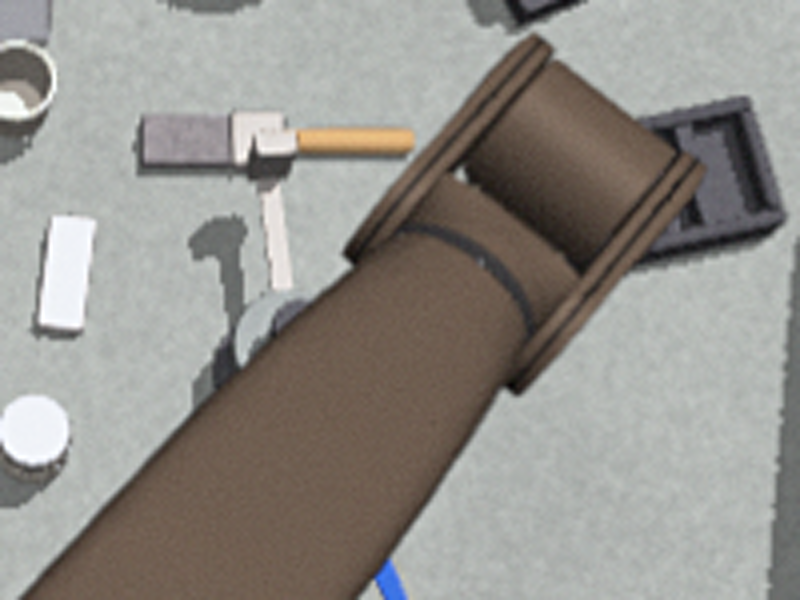

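The side view shows the shut fingertips at crop (677,148), right of the lever. Lowering now.

Emit:
step_arm(rows=[[[0,0,0],[-1,35,-1],1],[[0,0,0],[-1,70,-1],1],[[0,0,0],[-1,100,-1],1],[[0,0,0],[-1,116,-1],1],[[0,0,0],[-1,116,-1],1],[[0,0,0],[-1,116,-1],1]])

```text
time: 2.12
eef_pos: [0.4815, -0.3011, 0.1146]
tcp_rot: [0.518, -0.483, 0.481, -0.518]
contact_force: [-0.7, -0.6, 0.1]
opening: -0.002
```

```bash
python3 - <<'E'
from plant import viewer
from mv import *
import cv2
st(); 
for n in("side",):
    p,d=viewer.read_camera(n)
    p=p[:,:,::-1]
    c=p[130:230,230:330]
    cv2.imwrite(f"pics/{n}2c.png",cv2.resize(c,None,fx=6,fy=6,interpolation=cv2.INTER_CUBIC))
ax=np.array([.4908,-.2162])
# arc: box half 11 (z), h (x); aligned 4.4deg
T=[]
for f in list(np.arange(-71,-9,6))+[-9]:
    a=np.radians(f);b=np.radians(f-4.4); off=.007+.011*abs(np.sin(b))+.0125*abs(np.cos(b))
    p=ax+.078*np.array([np.cos(a),np.sin(a)])+off*np.array([np.sin(a),-np.cos(a)])
    T.append((p[0],p[1],.115,4.4))
rows(T)
E
```

```text
2.12 [ 0.4815 -0.3011  0.1146] [-0.73 -0.61  0.08] -0.002 [ 0.9974  0.0716 -0.0016]
[-0.1, -0.3, 0.1] [-4.0, 1.4, 14.2]
[-0.1, -0.3, 0.1] [-4.1, 1.4, 21.8]
[-0.1, -0.3, 0.1] [-5.0, 1.4, 29.5]
[-0.1, -0.3, 0.1] [-6.7, 1.4, 37.3]
[-0.1, -0.3, 0.1] [-9.3, 1.4, 45.0]
[-0.1, -0.3, 0.1] [-12.7, 1.4, 52.5]
[-0.1, -0.3, 0.1] [-17.1, 1.4, 59.8]
[-0.1, -0.3, 0.1] [-22.4, 1.4, 66.7]
[-0.1, -0.3, 0.1] [-28.5, 1.4, 73.1]
[-0.1, -0.3, 0.1] [-35.4, 1.4, 78.8]
[-0.1, -0.3, 0.1] [-43.1, 1.4, 83.8]
[-0.1, -0.3, 0.1] [-45.8, 1.4, 85.3]
```

View pics/side2c.png

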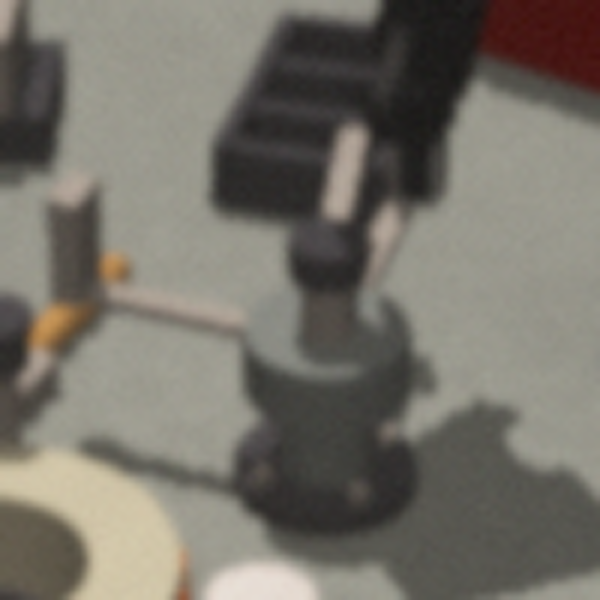

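The fingers are down right of the lever (crop (425,180)), with the lever at (345,170). Pushing along the arc.

Emit:
step_arm(rows=[[[0,0,0],[-3,0,7],1],[[0,0,0],[-4,0,14],1],[[0,0,0],[-4,0,22],1],[[0,0,0],[-5,0,30],1],[[0,0,0],[-7,0,37],1],[[0,0,0],[-9,0,45],1],[[0,0,0],[-13,0,52],1],[[0,0,0],[-17,0,60],1],[[0,0,0],[-17,0,60],1]])

```text
time: 2.92
eef_pos: [0.5431, -0.2778, 0.1151]
tcp_rot: [-0.518, 0.481, -0.481, 0.519]
contact_force: [-0.9, 0.6, -0.0]
opening: 0.002
```

```bash
python3 - <<'E'
from plant import viewer
from mv import *
import cv2
st(); 
for n in("side",):
    p,d=viewer.read_camera(n)
    p=p[:,:,::-1]
    c=p[130:230,230:330]
    cv2.imwrite(f"pics/{n}3c.png",cv2.resize(c,None,fx=6,fy=6,interpolation=cv2.INTER_CUBIC))
ax=np.array([.4908,-.2162])
T=[]
for f in list(np.arange(-35,4,6))+[0,4.4]:
    a=np.radians(f);b=np.radians(f-4.4); off=.007+.011*abs(np.sin(b))+.0125*abs(np.cos(b))
    p=ax+.078*np.array([np.cos(a),np.sin(a)])+off*np.array([np.sin(a),-np.cos(a)])
    T.append((p[0],p[1],.115,4.4)); print(f)
rows(T)
E
```

```text
2.92 [ 0.5431 -0.2778  0.1151] [-0.89  0.64 -0.02] 0.002 [0.9972 0.0749 0.0016]
-35
-29
-23
-17
-11
-5
1
0
4.4
[-0.1, -0.1, 0.0] [2.1, 0.2, -1.9]
[-0.1, -0.1, 0.0] [-3.1, 0.2, 5.0]
[-0.1, -0.1, 0.0] [-9.2, 0.2, 11.4]
[-0.1, -0.1, 0.0] [-16.2, 0.2, 17.1]
[-0.1, -0.1, 0.0] [-23.8, 0.2, 22.1]
[-0.1, -0.1, 0.0] [-32.1, 0.2, 26.2]
[-0.1, -0.1, 0.0] [-41.0, 0.2, 29.4]
[-0.1, -0.1, 0.0] [-39.5, 0.2, 28.9]
[-0.1, -0.1, 0.0] [-46.2, 0.2, 30.7]
```

View pics/side3c.png

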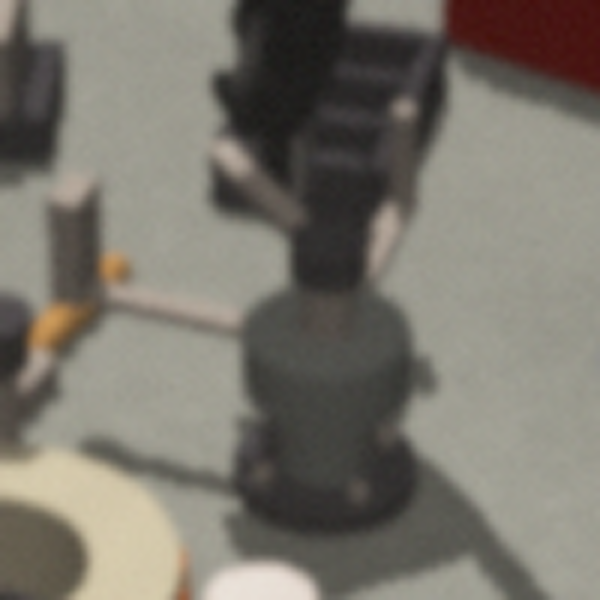

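The lever follows: its tip is now at crop (225,148). Pushing on, stopping short of the block.

Emit:
step_arm(rows=[[[0,0,0],[-3,0,5],1],[[0,0,0],[-9,0,11],1],[[0,0,0],[-16,0,17],1],[[0,0,0],[-24,0,22],1],[[0,0,0],[-28,0,24],1],[[0,0,0],[-28,0,24],1],[[0,0,0],[-28,0,24],1]])

```text
time: 3.55
eef_pos: [0.5642, -0.2482, 0.1156]
tcp_rot: [-0.518, 0.481, -0.481, 0.519]
contact_force: [-0.8, -0.6, -0.4]
opening: 0.0
```

```bash
python3 - <<'E'
from plant import viewer
from mv import *
import cv2
st(); 
for n in("side","top"):
    p,d=viewer.read_camera(n)
    p=p[:,:,::-1];cv2.imwrite(f"pics/{n}4.png",p)
    c=p[130:230,230:330] if n=="side" else p[115:215,310:410]
    cv2.imwrite(f"pics/{n}4c.png",cv2.resize(c,None,fx=6,fy=6,interpolation=cv2.INTER_CUBIC))
E
```

```text
3.55 [ 0.5642 -0.2482  0.1156] [-0.76 -0.64 -0.44] 0.0 [0.9972 0.0742 0.0021]
```

View pics/side4c.png

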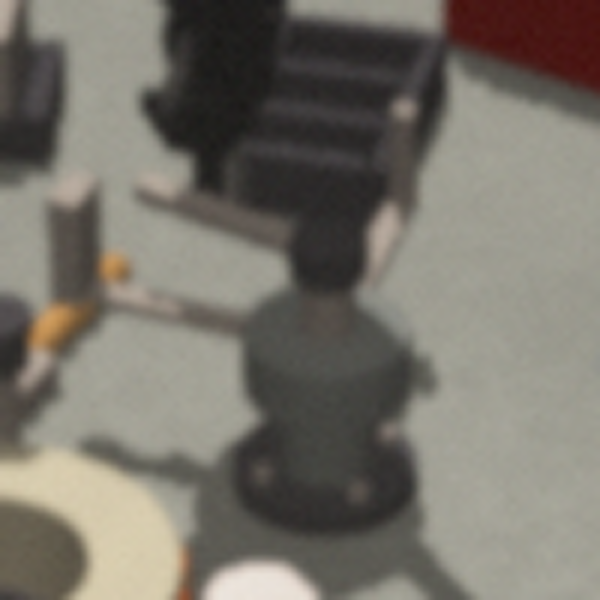

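View pics/top4c.png

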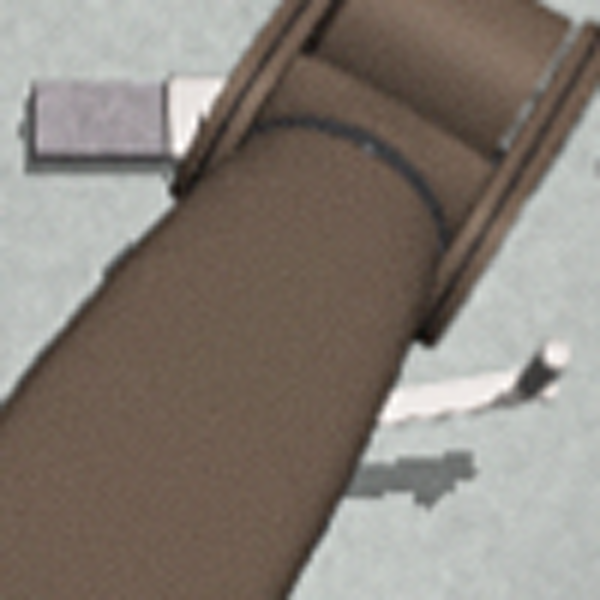

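```bash
python3 - <<'E'
from h import *
ax=np.array([.4908,-.2162])
for name,x,y,z in[("tip4",143,186,.135),("tip3",220,145,.135),("tip2",350,124,.135),("block",74,185,.137),("stud",403,103,.137),("cap",328,222,.1377)]:
    p=plane("side",(230+x/6-.4,130+y/6-.4),z); v=p[:2]-ax; print(name,p,np.hypot(*v),np.degrees(np.arctan2(v[1],v[0])))
E
```

```text
tip4 [ 0.59411281 -0.22444708  0.135     ] 0.1036414511765099 -4.56403199860639
tip3 [ 0.57822493 -0.27405285  0.135     ] 0.10483353703902568 -33.494327885722456
tip2 [ 0.53008245 -0.31977017  0.135     ] 0.1107695426116704 -69.22909205523953
block [ 0.62240417 -0.20813188  0.137     ] 0.1318512552084851 3.508184007700828
stud [ 0.51374676 -0.34666457  0.137     ] 0.13246719637587373 -80.02456021369423
cap [ 0.50003626 -0.23028572  0.1377    ] 0.01684387162270143 -56.7464063709653
```

Emit:
step_arm(rows=[[[0,0,0],[-3,0,1],1],[[0,0,0],[-6,0,2],1],[[0,0,0],[-8,0,2],1],[[0,0,0],[-8,0,2],1],[[0,0,0],[-8,0,2],1]])

```text
time: 4.07
eef_pos: [0.5651, -0.241, 0.1156]
tcp_rot: [-0.518, 0.481, -0.482, 0.518]
contact_force: [0.5, -1.2, -0.6]
opening: 0.002
```

Emit:
step_arm(rows=[[[0,0,0],[30,0,0],1],[[0,0,0],[70,0,0],1],[[0,0,0],[110,0,0],1],[[0,0,0],[150,0,0],1],[[0,0,0],[190,0,0],1],[[0,0,0],[190,0,0],1],[[0,0,0],[190,0,0],1]])

```text
time: 4.65
eef_pos: [0.5781, -0.4321, 0.1146]
tcp_rot: [-0.517, 0.483, -0.481, 0.518]
contact_force: [0.3, 0.5, -0.4]
opening: -0.002
```

```bash
python3 - <<'E'
from plant import viewer
from mv import *
import cv2
st(); 
for n in("side","top"):
    p,d=viewer.read_camera(n)
    p=p[:,:,::-1];cv2.imwrite(f"pics/{n}5.png",p)
    c=p[130:230,230:330] if n=="side" else p[115:215,310:410]
    cv2.imwrite(f"pics/{n}5c.png",cv2.resize(c,None,fx=6,fy=6,interpolation=cv2.INTER_CUBIC))
E
```

```text
4.65 [ 0.5781 -0.4321  0.1146] [ 0.34  0.55 -0.35] -0.002 [ 9.975e-01  7.060e-02 -4.000e-04]
```

View pics/side5c.png

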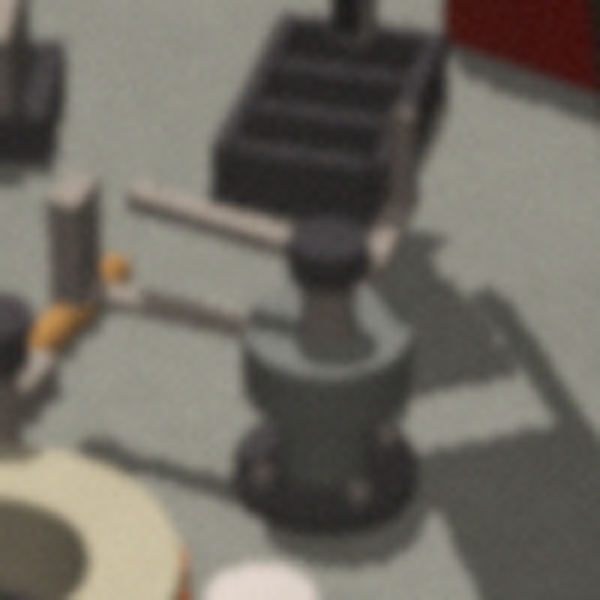

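View pics/top5c.png

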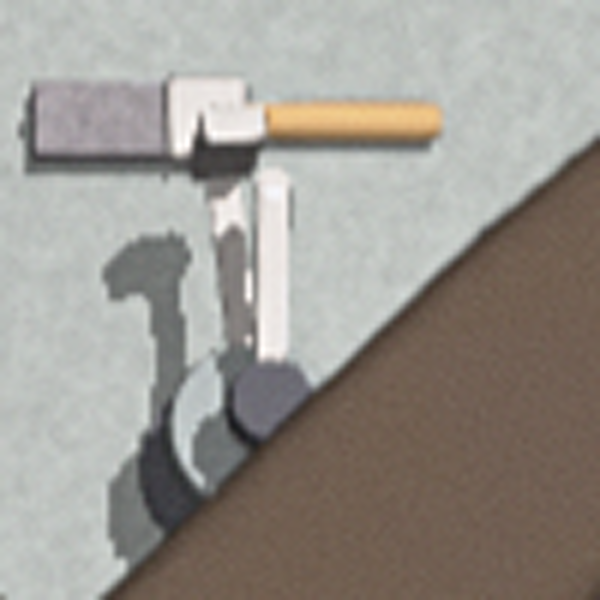

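```bash
cat >lev.py <<'E'
from h import *
import sys
p=cv2.imread(sys.argv[1]); ax=np.array([.4908,-.2162])
hsv=cv2.cvtColor(p,cv2.COLOR_BGR2HSV)
# per image row, bright-white run near expected lever
pts=[]
for v in range(146,174):
    g=p[v,345:365].astype(int); m=(g.min(1)>195)&(g[:,2]>=g[:,1]-2)
    i=np.where(m)[0]
    if len(i): 
        # rightmost run
        j=len(i)-1
        while j>0 and i[j]-i[j-1]==1:j-=1
        w=i[j:]; pts.append((345+w.mean(),v,len(w)))
for t in pts: print(np.round(t,1),end=' ')
P=np.array([plane("top",(u,v),.135)[:2] for u,v,_ in pts if 3<=_<=7])
l=cv2.fitLine((P*1000).astype(np.float32),cv2.DIST_HUBER,0,.01,.01).ravel()
d=l[:2]*np.sign(l[0]); q=l[2:]/1000
print("\nline angle",np.degrees(np.arctan2(d[1],d[0])),"axis offset mm",1000*(d[0]*(q-ax)[1]-d[1]*(q-ax)[0]))
v=q+d*.03-ax; w=P[0]-ax; print("axis->tip dir",np.degrees(np.arctan2(w[1],w[0])),"mean",np.degrees(np.arctan2((q-ax)[1],(q-ax)[0])), "tip r",np.hypot(*w))
E
python3 lev.py pics/top5.png
```

```text
[355. 146.   5.] [355. 147.   5.] [355. 148.   5.] [355. 149.   5.] [355. 150.   5.] [355. 151.   5.] [355. 152.   5.] [355. 153.   5.] [364. 154.   1.] [355. 155.   5.] [355. 156.   5.] [355. 157.   5.] [355. 158.   5.] [364. 159.   1.] [355. 160.   5.] [361. 161.   1.] [355. 162.   5.] [355. 163.   5.] [363.5 164.    2. ] [355. 165.   5.] [355. 166.   5.] [355. 167.   5.] [355. 168.   5.] [355. 169.   5.] [364. 170.   1.] [355. 171.   5.] [355. 172.   5.] [364. 173.   1.] 
line angle -3.0590744 axis offset mm -0.5760528821408886
axis->tip dir -3.3983367239146 mean -3.5828659276836494 tip r 0.09797392643033263
```

Emit:
step_arm(rows=[[[0,0,0],[-40,0,3],1],[[0,0,0],[-80,0,3],1],[[0,0,0],[-120,0,3],1],[[0,0,0],[-160,0,3],1],[[0,0,0],[-184,0,3],1],[[0,0,0],[-190,0,3],1],[[0,0,0],[-196,0,3],1],[[0,0,0],[-200,0,3],1],[[0,0,0],[-200,0,3],1],[[0,0,0],[-200,0,3],1]])

```text
time: 5.58
eef_pos: [0.567, -0.2314, 0.1154]
tcp_rot: [-0.518, 0.482, -0.481, 0.518]
contact_force: [0.4, 0.0, 0.6]
opening: 0.002
```

Emit:
step_arm(rows=[[[0,0,0],[30,0,0],1],[[0,0,0],[70,0,0],1],[[0,0,0],[110,0,0],1],[[0,0,0],[150,0,0],1],[[0,0,0],[190,0,0],1],[[0,0,0],[190,0,0],1],[[0,0,0],[190,0,0],1]])

```text
time: 6.17
eef_pos: [0.58, -0.4236, 0.1147]
tcp_rot: [-0.517, 0.483, -0.482, 0.517]
contact_force: [0.0, -0.5, 0.1]
opening: -0.002
```

```bash
cat > look.py <<'E'
import sys
from plant import viewer
from mv import *
import cv2
st(); k=sys.argv[1]
for n in("side","top"):
    p,d=viewer.read_camera(n)
    p=p[:,:,::-1];cv2.imwrite(f"pics/{n}{k}.png",p)
    c=p[130:230,230:330] if n=="side" else p[115:215,310:410]
    cv2.imwrite(f"pics/{n}{k}c.png",cv2.resize(c,None,fx=6,fy=6,interpolation=cv2.INTER_CUBIC))
E
python3 look.py 6; python3 lev.py pics/top6.png
```

```text
6.17 [ 0.58   -0.4236  0.1147] [ 0.04 -0.46  0.12] -0.002 [ 9.976e-01  6.920e-02 -1.000e-04]
[350. 146.   5.] [350.5 147.    4. ] [358. 148.   1.] [350.5 149.    4. ] [351. 150.   5.] [351. 151.   5.] [351. 152.   5.] [351. 153.   5.] [351.5 154.    4. ] [351.5 155.    4. ] [351.5 156.    4. ] [351.5 157.    4. ] [352. 158.   5.] [352. 159.   5.] [352. 160.   5.] [352. 161.   5.] [352.5 162.    4. ] [352.5 163.    4. ] [352.5 164.    4. ] [353. 165.   5.] [364. 166.   1.] [358. 167.   1.] [353. 168.   5.] [364. 169.   1.] [353.5 170.    4. ] [364. 171.   1.] [363. 172.   1.] [354. 173.   5.] 
line angle 4.5575757 axis offset mm -0.6895774101541904
axis->tip dir 4.460333740020776 mean 3.935322809256997 tip r 0.09838244291806748
```

View pics/top6c.png

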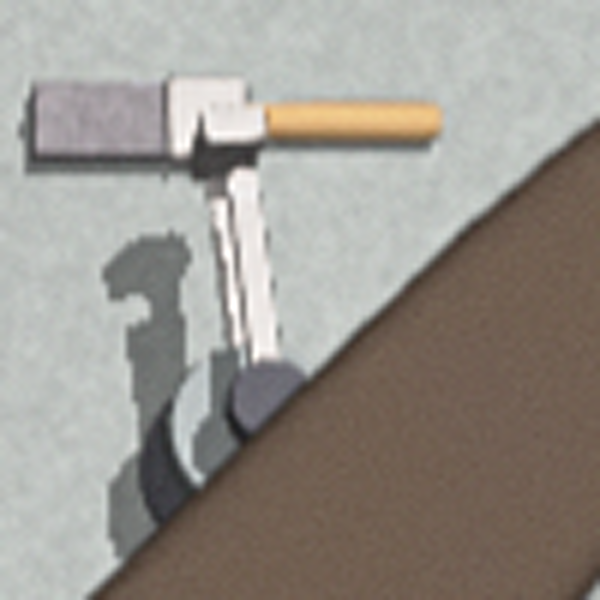

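The top crop shows the lever (243,175)–(264,360) parallel to the bracket and pointing at the block (235,123). It measures 4.5° against 4.4° for the block. Raising and going over to the cover handle.

Emit:
step_arm(rows=[[[0,0,0],[0,-40,0],1],[[0,0,0],[0,-80,0],1],[[0,0,0],[0,-120,0],1],[[0,0,0],[0,-160,0],1],[[0,0,0],[0,-185,0],1],[[0,0,0],[0,-185,0],1],[[0,0,0],[0,-185,0],1]])

```text
time: 6.85
eef_pos: [0.582, -0.4192, 0.3039]
tcp_rot: [-0.518, 0.479, -0.483, 0.519]
contact_force: [0.2, -0.4, -0.2]
opening: 0.001
```

```bash
python3 - <<'E'
from mv import *
st(); rows([(.66,-.15,.30,4),(.6576,.14,.30,26)])
E
```

```text
6.85 [ 0.582  -0.4192  0.3039] [ 0.24 -0.41 -0.24] 0.001 [0.9971 0.0756 0.0037]
[-0.2, 0.3, 0.2] [-262.5, 3.3, 98.1]
[-0.2, -21.7, 0.2] [-551.8, 2.3, 117.6]
```

Emit:
step_arm(rows=[[[0,0,0],[-38,0,14],1],[[0,0,0],[-76,0,28],1],[[0,0,0],[-114,0,42],1],[[0,0,0],[-152,0,56],1],[[0,0,0],[-190,0,70],1],[[0,0,0],[-228,0,84],1],[[0,0,0],[-262,0,98],1],[[0,-3,0],[-300,0,101],1],[[0,-6,0],[-338,0,104],1],[[0,-9,0],[-376,0,106],1]])

```text
time: 7.68
eef_pos: [0.6574, -0.0343, 0.297]
tcp_rot: [0.556, -0.44, 0.436, -0.554]
contact_force: [-0.1, 0.4, 0.1]
opening: -0.002
```

Emit:
step_arm(rows=[[[0,-3,0],[-40,0,0],1],[[0,-6,0],[-80,0,0],1],[[0,-9,0],[-120,0,0],1],[[0,-12,0],[-150,0,0],1],[[0,-12,0],[-150,0,0],1],[[0,-12,0],[-150,0,0],1]])

```text
time: 8.18
eef_pos: [0.6227, 0.1109, 0.2979]
tcp_rot: [0.599, -0.379, 0.376, -0.597]
contact_force: [0.5, 0.4, -1.0]
opening: 0.001
```

```bash
python3 - <<'E'
from mv import *
st(); rows([(.6576,.14,.30,26),(.6576,.14,.193,26)])
E
```

```text
8.18 [0.6227 0.1109 0.2979] [ 0.46  0.38 -1.01] 0.001 [ 0.9029  0.4298 -0.0039]
[0.2, -0.5, -0.1] [-11.3, -2.3, 44.0]
[0.2, -0.5, -0.1] [-11.1, 104.7, 44.4]
```

Emit:
step_arm(rows=[[[0,0,0],[-5,0,22],1],[[0,0,0],[-11,0,44],1],[[0,0,0],[-11,0,44],1],[[0,0,0],[-11,35,44],1],[[0,0,0],[-11,70,44],1],[[0,0,0],[-11,95,44],1],[[0,0,0],[-11,105,44],1],[[0,0,0],[-11,105,44],1],[[0,0,0],[-11,105,44],1]])

```text
time: 8.93
eef_pos: [0.6597, 0.1364, 0.1953]
tcp_rot: [0.597, -0.379, 0.379, -0.597]
contact_force: [0.8, 0.4, 0.2]
opening: 0.001
```

```bash
cat > arc.py <<'E'
import sys
from mv import *
po=np.array([.5345,.0065])
T=[]
F=np.arange(float(sys.argv[1]),float(sys.argv[2])+.1,float(sys.argv[3]))
for f in F:
    a=np.radians(f);b=np.radians(f-116); off=.006+.011*abs(np.cos(b))+.0125*abs(np.sin(b))
    p=po+.177*np.array([np.cos(a),np.sin(a)])+off*np.array([np.sin(a),-np.cos(a)])
    T.append((p[0],p[1],.193,26)); 
print(F);st();rows(T)
E
python3 arc.py 58 90 3; python3 look.py 7
```

```text
[58. 61. 64. 67. 70. 73. 76. 79. 82. 85. 88.]
8.93 [0.6597 0.1364 0.1953] [0.78 0.36 0.2 ] 0.001 [ 9.050e-01  4.254e-01 -8.000e-04]
[0.0, -0.8, -0.0] [-12.8, 2.3, -7.7]
[0.0, -0.8, -0.0] [-21.0, 2.3, -11.9]
[0.0, -0.8, -0.0] [-29.0, 2.3, -16.5]
[0.0, -0.8, -0.0] [-36.8, 2.3, -21.6]
[0.0, -0.8, -0.0] [-44.4, 2.3, -27.1]
[0.0, -0.8, -0.0] [-51.7, 2.3, -33.0]
[0.0, -0.8, -0.0] [-58.7, 2.3, -39.4]
[0.0, -0.8, -0.0] [-65.4, 2.3, -46.1]
[0.0, -0.8, -0.0] [-71.7, 2.3, -53.2]
[0.0, -0.8, -0.0] [-77.7, 2.3, -60.7]
[0.0, -0.8, -0.0] [-83.3, 2.3, -68.6]
8.93 [0.6597 0.1364 0.1953] [0.78 0.36 0.2 ] 0.001 [ 9.050e-01  4.254e-01 -8.000e-04]
```

View pics/side7.png

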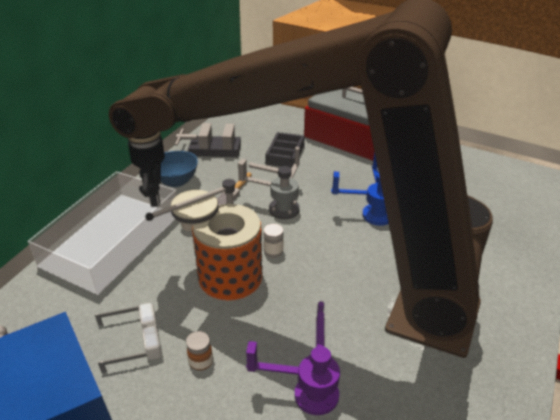

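The fingers (155,205) stand behind the bare handle near the ball (150,216). Pushing round.

Emit:
step_arm(rows=[[[0,0,0],[-13,1,-8],1],[[0,0,0],[-21,1,-12],1],[[0,0,0],[-29,1,-16],1],[[0,0,0],[-37,1,-22],1],[[0,0,0],[-44,1,-27],1],[[0,0,0],[-52,1,-33],1],[[0,0,0],[-59,1,-39],1],[[0,0,0],[-65,1,-46],1],[[0,0,0],[-65,1,-46],1]])

```text
time: 9.78
eef_pos: [0.5887, 0.1775, 0.1943]
tcp_rot: [-0.597, 0.379, -0.378, 0.597]
contact_force: [0.6, 0.3, 0.0]
opening: 0.001
```

```bash
python3 arc.py 82 112 3; python3 look.py 8
```

```text
[ 82.  85.  88.  91.  94.  97. 100. 103. 106. 109. 112.]
9.78 [0.5887 0.1775 0.1943] [0.58 0.31 0.03] 0.001 [ 9.042e-01  4.271e-01 -6.000e-04]
[0.0, -0.7, -0.1] [-4.4, 1.3, -6.4]
[0.0, -0.7, -0.1] [-10.4, 1.3, -13.9]
[0.0, -0.7, -0.1] [-16.0, 1.4, -21.7]
[0.0, -0.7, -0.1] [-21.2, 1.4, -29.9]
[0.0, -0.7, -0.1] [-25.9, 1.4, -38.3]
[0.0, -0.7, -0.1] [-30.2, 1.4, -47.1]
[0.0, -0.7, -0.1] [-34.0, 1.4, -56.1]
[0.0, -0.7, -0.1] [-37.4, 1.4, -65.3]
[0.0, -0.7, -0.1] [-40.2, 1.4, -74.7]
[0.0, -0.7, -0.1] [-42.5, 1.4, -84.3]
[0.0, -0.7, -0.1] [-44.3, 1.4, -94.1]
9.78 [0.5887 0.1775 0.1943] [0.58 0.31 0.03] 0.001 [ 9.042e-01  4.271e-01 -6.000e-04]
```

View pics/side8.png

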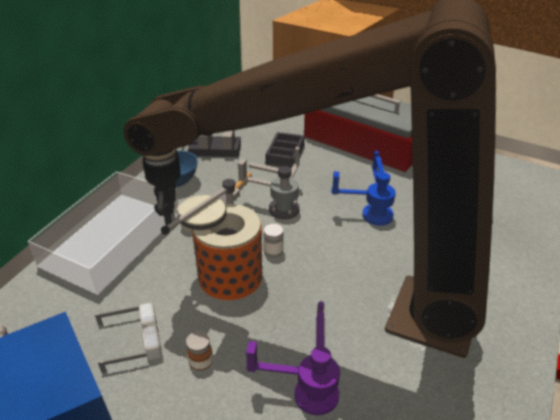

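The cover follows, with the ball now at (165,230). Continuing.

Emit:
step_arm(rows=[[[0,0,0],[-4,0,-6],1],[[0,0,0],[-10,0,-14],1],[[0,0,0],[-16,0,-22],1],[[0,0,0],[-21,0,-30],1],[[0,0,0],[-26,0,-38],1],[[0,0,0],[-30,0,-47],1],[[0,0,0],[-34,0,-56],1],[[0,0,0],[-37,0,-65],1],[[0,0,0],[-40,0,-75],1],[[0,0,0],[-40,0,-75],1]])

```text
time: 10.72
eef_pos: [0.5033, 0.1807, 0.194]
tcp_rot: [0.597, -0.379, 0.378, -0.597]
contact_force: [0.1, 0.3, -0.9]
opening: -0.001
```

```bash
python3 arc.py 106 116 2; python3 look.py 9
```

```text
[106. 108. 110. 112. 114. 116.]
10.72 [0.5033 0.1807 0.194 ] [ 0.08  0.32 -0.86] -0.001 [ 0.9045  0.4265 -0.0017]
[0.1, -0.8, -0.1] [-0.8, 1.0, 1.1]
[0.1, -0.8, -0.1] [-2.4, 1.1, -5.3]
[0.1, -0.8, -0.1] [-3.7, 1.1, -11.7]
[0.1, -0.8, -0.1] [-4.8, 1.1, -18.3]
[0.1, -0.8, -0.1] [-5.7, 1.1, -24.8]
[0.1, -0.8, -0.1] [-6.3, 1.1, -31.4]
10.72 [0.5033 0.1807 0.194 ] [ 0.08  0.32 -0.86] -0.001 [ 0.9045  0.4265 -0.0017]
```

View pics/side9.png

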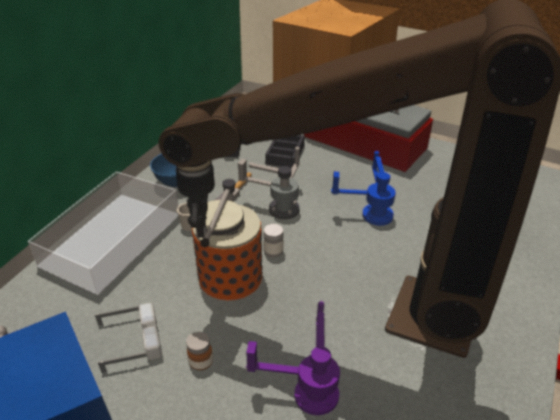

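View pics/top9.png

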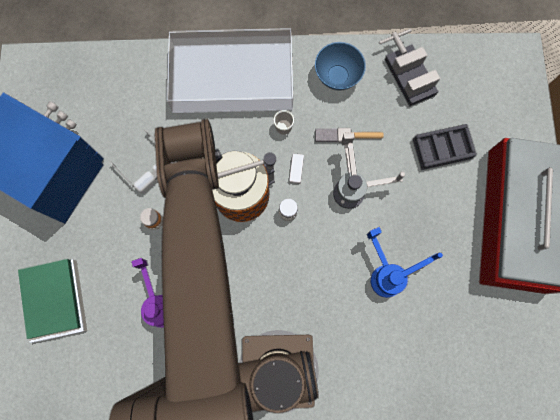

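The side view shows the cover nearly over the mouth (handle 205–235, 185–240). Another 18 mm, then back off and measure.

Emit:
step_arm(rows=[[[0,0,0],[-2,0,-6],1],[[0,0,0],[-4,0,-12],1],[[0,0,0],[-5,0,-18],1],[[0,0,0],[-5,0,-18],1],[[0,0,0],[-5,0,-18],1]])

```text
time: 11.23
eef_pos: [0.4866, 0.1775, 0.1943]
tcp_rot: [0.597, -0.379, 0.378, -0.597]
contact_force: [0.5, -0.9, 0.8]
opening: 0.0
```

Emit:
step_arm(rows=[[[0,0,0],[0,0,20],1],[[0,0,0],[-20,0,50],1],[[0,0,0],[-50,0,80],1],[[0,0,0],[-85,0,100],1],[[0,0,0],[-85,0,100],1],[[0,0,0],[-85,0,100],1]])

```text
time: 11.73
eef_pos: [0.5408, 0.2989, 0.1936]
tcp_rot: [0.598, -0.378, 0.377, -0.597]
contact_force: [0.3, -0.2, 0.1]
opening: 0.002
```

```bash
python3 look.py 10; python3 - <<'E'
import cv2
t=cv2.imread("pics/top10.png"); s=cv2.imread("pics/side10.png")
cv2.imwrite("pics/tf10.png",cv2.resize(t[130:230,180:300],None,fx=6,fy=6,interpolation=cv2.INTER_CUBIC))
cv2.imwrite("pics/sf10.png",cv2.resize(s[165:305,150:310],None,fx=4,fy=4,interpolation=cv2.INTER_CUBIC))
E
```

```text
11.73 [0.5408 0.2989 0.1936] [ 0.33 -0.17  0.13] 0.002 [ 0.9032  0.4292 -0.0019]
```

View pics/tf10.png

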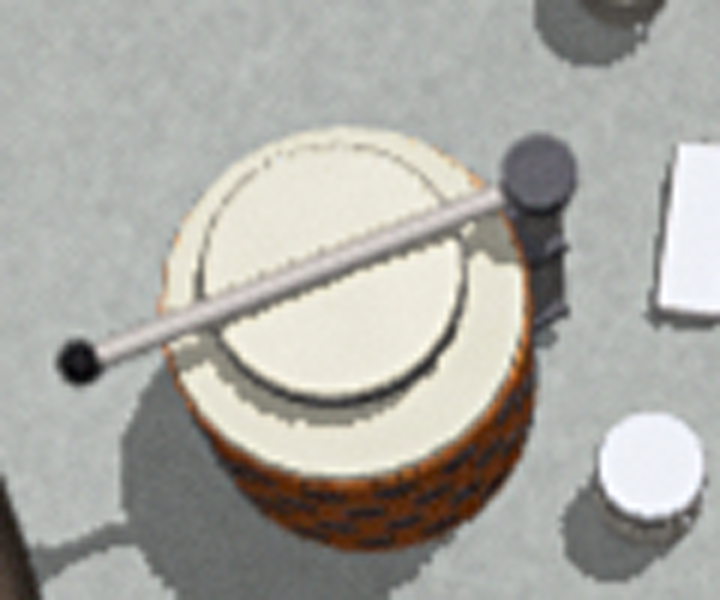

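View pics/sf10.png

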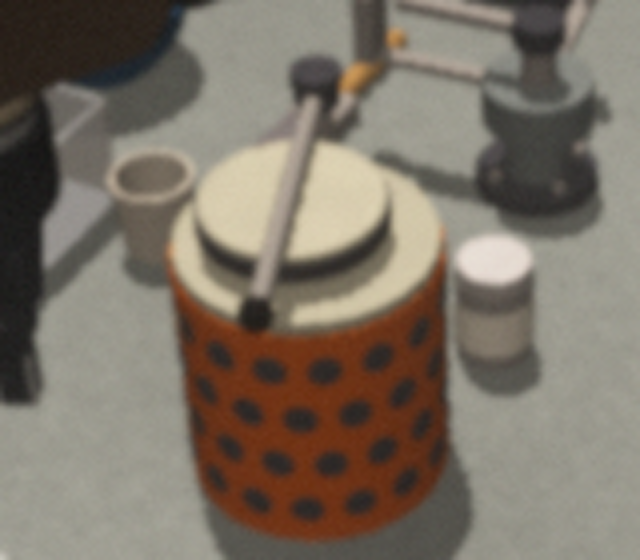

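```bash
cat > cov.py <<'E'
from h import *
from scipy.optimize import least_squares
def fit(P,r=None):
    P=np.array(P)
    if r: f=lambda c:np.hypot(*(P-c[:2]).T)-r; x0=P.mean(0)
    else: f=lambda c:np.hypot(*(P-c[:2]).T)-c[2]; x0=[*P.mean(0),.08]
    s=least_squares(f,x0); return s.x,np.abs(s.fun).max()
ang=lambda v:np.degrees(np.arctan2(v[1],v[0]))
E
python3 - <<'E'
from cov import *
np.set_printoptions(precision=4,suppress=True)
tf=lambda x,y:(x/6+180-.42,y/6+130-.42)
sf=lambda x,y:(x/4+150-.38,y/4+165-.38)
top=lambda L,z:[plane("top",tf(*p),z)[:2] for p in L]
sid=lambda L,z:[plane("side",sf(*p),z)[:2] for p in L]
rim=top([(165,290),(165,325),(181,375),(205,412),(250,452),(300,474),(345,479),(400,471),(450,445),(490,405),(515,360),(527,310),(524,260),(470,180),(425,150),(345,127),(260,146),(200,205)],.17)
disc=top([(203,285),(206,250),(225,200),(270,156),(330,141),(400,161),(445,200),(462,250),(463,290),(450,330),(420,370),(380,393),(330,400),(280,385),(240,350),(217,318)],.196)
srim=sid([(171,245),(190,290),(230,318),(290,330),(350,322),(400,300),(435,260),(442,225),(420,185),(390,168)],.17)
sdisc=sid([(196,208),(205,235),(240,258),(290,265),(340,258),(375,232),(389,205),(375,172),(335,146),(280,140),(230,155),(203,182)],.198)
for n,P in(("rim",rim),("disc",disc),("srim",srim),("sdisc",sdisc)): print(n,fit(P))
r=fit(rim)[0][:2]
b,sb=tri(tf(79,361),sf(257,312)); c,sc=tri(tf(539,172),sf(317,70))
b2=plane("top",tf(79,361),.206);c2=plane("top",tf(539,172),.22)
print("ball",b,sb,b2,"collar",c,sc,c2)
print("handle dir",ang(b-c),ang(b2-c2),"mouth dir",ang(r-c[:2]),ang(r-c2[:2]),np.hypot(*(r-c2[:2])))
print("side mouth",ang(fit(srim)[0][:2]-c2[:2]))
E
```

```text
rim (array([0.4926, 0.0924, 0.0776]), np.float64(0.002034202029294774))
disc (array([0.5001, 0.0947, 0.0556]), np.float64(0.002616169976331628))
srim (array([0.4944, 0.0954, 0.0791]), np.float64(0.002111720196015257))
sdisc (array([0.4997, 0.1004, 0.0564]), np.float64(0.0031322113642928417))
ball [0.46   0.201  0.2078] 0.0009528572641849234 [0.46   0.2011 0.206 ] collar [0.5342 0.0079 0.2201] 0.001962920485467049 [0.5333 0.0075 0.22  ]
handle dir 111.01352375274412 110.73253060550302 mouth dir 116.22899317564782 115.62716814754235 0.09415232653556446
side mouth 113.84503154749162
```

Top fits put the disc centre 7–8 mm short of the mouth centre (handle at about 111° against 115.9°). That leaves about 14.5 mm of push.

Emit:
step_arm(rows=[[[0,0,0],[35,0,-20],1],[[0,0,0],[65,0,-50],1],[[0,0,0],[85,0,-80],1],[[0,0,0],[85,0,-96],1],[[0,0,0],[85,0,-102],1],[[0,0,0],[84,0,-108],1],[[0,0,0],[84,0,-114],1],[[0,0,0],[84,0,-114],1],[[0,0,0],[84,0,-114],1]])

```text
time: 12.58
eef_pos: [0.474, 0.1729, 0.1945]
tcp_rot: [-0.597, 0.379, -0.378, 0.597]
contact_force: [0.4, -0.1, -0.2]
opening: 0.0
```

Emit:
step_arm(rows=[[[0,0,0],[0,0,20],1],[[0,0,0],[-20,0,50],1],[[0,0,0],[-50,0,80],1],[[0,0,0],[-85,0,110],1],[[0,0,0],[-85,0,110],1],[[0,0,0],[-85,0,110],1]])

```text
time: 13.08
eef_pos: [0.5373, 0.299, 0.1934]
tcp_rot: [0.598, -0.378, 0.377, -0.598]
contact_force: [-0.6, -0.5, 0.0]
opening: -0.004
```

```bash
python3 look.py 11; python3 - <<'E'
import cv2
t=cv2.imread("pics/top11.png"); s=cv2.imread("pics/side11.png")
cv2.imwrite("pics/tf11.png",cv2.resize(t[130:230,180:300],None,fx=6,fy=6,interpolation=cv2.INTER_CUBIC))
cv2.imwrite("pics/sf11.png",cv2.resize(s[165:305,150:310],None,fx=4,fy=4,interpolation=cv2.INTER_CUBIC))
E
```

```text
13.08 [0.5373 0.299  0.1934] [-0.59 -0.49  0.01] -0.004 [ 0.9028  0.43   -0.0016]
```

View pics/tf11.png

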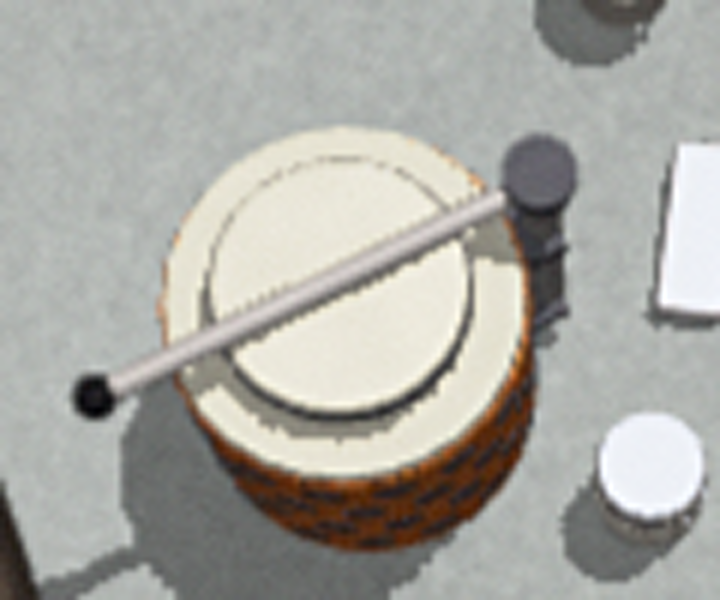

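View pics/sf11.png

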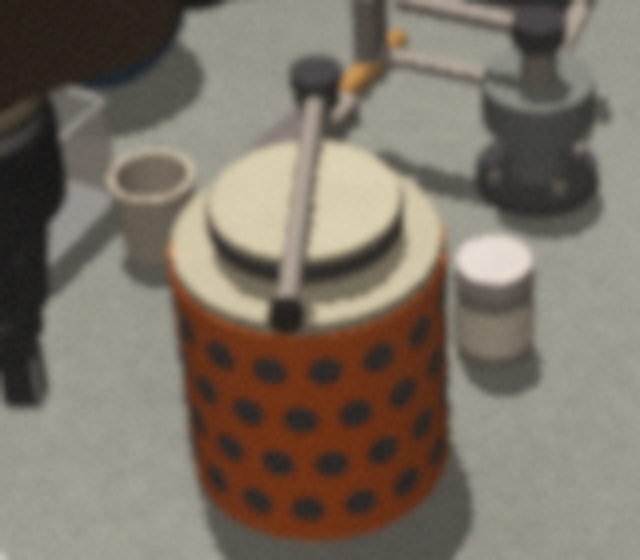

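```bash
python3 - <<'E'
from cov import *
np.set_printoptions(precision=4,suppress=True)
tf=lambda x,y:(x/6+180-.42,y/6+130-.42)
sf=lambda x,y:(x/4+150-.38,y/4+165-.38)
b,sb=tri(tf(95,396),sf(288,312)); c,sc=tri(tf(540,172),sf(316,70))
b2=plane("top",tf(95,396),.206);c2=plane("top",tf(540,172),.22)
c0=np.array([.5339,.0070])
r=np.array([.4926,.0924])
print(b,b2,c,c2,"handle",ang(b-c),ang(b2-c2),ang(b[:2]-c0),ang(b2[:2]-c0))
print("mouth",ang(r-c[:2]),ang(r-c2[:2]),ang(r-c0))
P=[plane("top",tf(*p),.198)[:2] for p in [(208,290),(212,260),(232,212),(275,170),(335,156),(400,172),(440,207),(464,250),(470,285),(460,330),(435,372),(390,402),(345,411),(300,404),(250,373),(222,335)]]
print(fit(P))
# mouth in first picture: ellipse fit of inner mouth edge & rim from the same camera
g=cv2.cvtColor(cv2.imread("pics/top0.png"),cv2.COLOR_BGR2GRAY)
tf0=lambda x,y:(x/4.8+180-.4,y/4.8+105-.4)
M=[plane("top",tf0(*p),.17)[:2] for p in[(198,362),(205,395),(230,425),(276,437),(320,425),(348,392),(355,362),(345,325)]]
print("mouth rim",fit(M),fit(M,.042))
E
```

```text
[0.445  0.1942 0.2082] [0.4449 0.1943 0.206 ] [0.5347 0.0076 0.2197] [0.5333 0.0071 0.22  ] handle 115.67367369614294 115.28468654327162 115.40394138404977 115.42702623328475
mouth 116.3991947387994 115.49845336872394 115.80871518425226
(array([0.4935, 0.0929, 0.0551]), np.float64(0.0017938265138675233))
mouth rim (array([0.4923, 0.0924, 0.0422]), np.float64(0.0006009294759800124)) (array([0.4921, 0.0924]), np.float64(0.0006104811767251583))
```

```bash
python3 lev.py pics/top11.png
```

```text
[350. 146.   5.] [350.5 147.    4. ] [350.5 148.    4. ] [350.5 149.    4. ] [350.5 150.    4. ] [351. 151.   5.] [351.5 152.    4. ] [351.5 153.    4. ] [351.5 154.    4. ] [351.5 155.    4. ] [351.5 156.    4. ] [351.5 157.    4. ] [351.5 158.    4. ] [352. 159.   5.] [352.5 160.    4. ] [352.5 161.    4. ] [352.5 162.    4. ] [352.5 163.    4. ] [352.5 164.    4. ] [352.5 165.    4. ] [353. 166.   5.] [353. 167.   5.] [353.5 168.    4. ] [353.5 169.    4. ] [353.5 170.    4. ] [353.5 171.    4. ] [353.5 172.    4. ] [353.5 173.    4. ] 
line angle 3.9621174 axis offset mm -0.09318473471910377
axis->tip dir 4.460333740020776 mean 3.874148783640691 tip r 0.09838244291806748
```

View pics/top11.png

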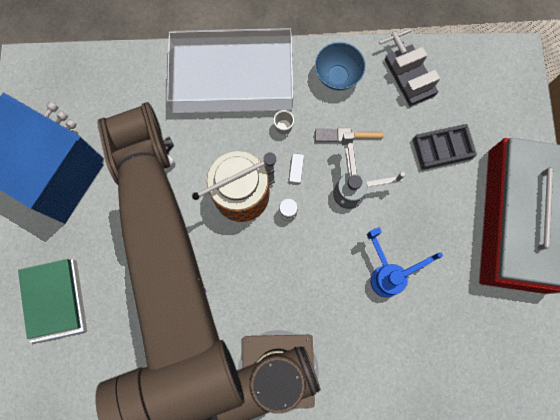

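View pics/top11c.png

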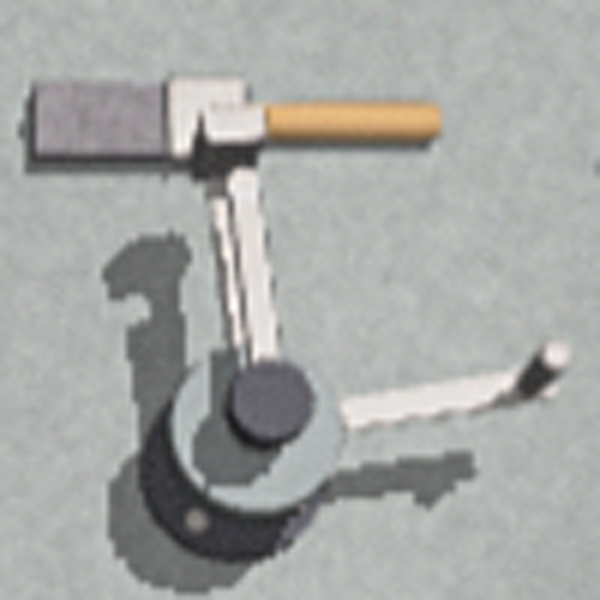

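The lever points at the block (3.9–4.5° against 4.4°). The cover centre is within about 1.2 mm of the mouth, and the other things show no movement. Handing in.

```bash
python3 -c "
from plant import ctrl
print(ctrl.sign_off()); print(ctrl.get_state()['time'])"
```

```text
the job is handed in; nothing more can be done
None
the job is handed in; nothing more can be done
```

I shut the air valve first, then swung the cover closed over the furnace mouth. Both were done with closed-fingertip pushes, and I handed in at about 13 s.

- **Valve lever:** the last top view put its direction at 3.9–4.5°, against 4.4° for the block, so any error is about half a degree or less.
- **Cover:** its centre came out about 1.2 mm from the mouth centre. The handle read 115.3–115.7° and the mouth direction 115.5–116.4°, depending on which post estimate I used. I left that, as it is within measurement noise.
- **Disagreements:** one mid-push side-view reading of the lever, which I put at about -4° after correction, was too far round. The top view showed about -3° even after a further 8 mm of push, so I relied on the top view. The side-view circle fits also sat 2–6 mm off the top-view ones, and I did not repeat them after the final push.
- **Surroundings:** I saw nothing else moved in the last pictures, but the arm hid the goggles, the small jar by the goggles and the purple look-alike in the final top view. Force readings at the end of each move stayed below about 2 N. The fingers ended in free air, clear of everything.

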